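# Snap the retaining clip onto the sprung spindle with the fork tool

## Robot

A 6-joint arm with a two-finger parallel gripper is mounted at the origin on a cart in front of the work surface, level with it; the furniture and walls round the work are solid. World frame = base frame: x ahead of the robot, y to its left, z up, the work surface at z = 0. Lengths are in m, angles in rad, forces in N, time in s.
With the tool pointing down it reaches from about 0.225 to 0.875 m from the base axis. Payload 3.4 kg.
Tool frame: the origin (TCP) lies at the very end of the fingers, on their centre line; the grasp point (between the pads) lies 19 mm behind it; x points along the fingers, z is the direction in which the jaws open and shut, and the axes are right-handed (so a half turn about x gives the same grasp; the last joint's range is limited). The gripper opens to 85 mm and grips with 20 to 120 N. Pads are 22 mm wide; open, the fingers measure 114 mm over their backs; the gripper's body (76 mm by 85 mm) begins 54 mm behind the grasp point. The pads swing forward as they close: fully open they stand 13 mm farther back than shut.
Start: joints at [-1.253, 0.276, 1.505, -0, 1.361, -0.121], TCP at [0.244, -0.521, 0.231] pointing down, gripper open.
Joint ranges: [-2.89, 2.89], [-0.75, 2.08], [0.22, 2.7], [-1.18, 4.32], [0.11, 2.71], [-2.7, 2.7]. Speed limits (rad/s): [2.57, 2.57, 3.14, 3.14, 3.14, 3.14].

## Interface

Orientations are given as a unit quaternion [w, x, y, z].
In Python, from rig import manip, viewer, finder gives the robot as it stands.
- The arm moves only by the tool move_arm, never from a script. Its argument "rows" is a list of rows, each a list of 3 entries, a list of its own where there are three numbers: the shift along the tool's x, y, z in mm, then the turn about the tool's x in rad, then the finger opening in mm, from 0 to 85.4. A call has 1 to 8 rows; each row is the pose to reach, as a shift and turn from the pose measured when the call began, along the tool's axes at that moment; what a row does not reach only later rows make up. A row lasts 1/12 s, in which the tool goes at most 41.7 mm and 7.16 degrees, less where a joint would pass 70% of its speed; a pose out of reach is approached as far as the arm can. A call with a gripper value outside its range is refused whole. The fingers move at their own pace and stop on an object; "force" is the grip in N (left out, the last holds). Time passes only in rows, so rows that repeat a pose let the fingers close. It gives the time, the measured TCP pose, the force and the opening at its end, in the units of the state.
- manip.get_state(): the state, without advancing time (a new reading comes with each control period).
- viewer.get_image(name): name is "scene" or "top"; returns the picture (420x560x3 uint8, red, green, blue); there is no depth.
- viewer.get_calibration(name): a dict with "mtx" (3x3 intrinsics, pixels), "R" (3x3) and "t" (3): a world point X has camera coordinates R X + t. Camera axes: x right, y down, z forward; pixel columns grow to the right and rows downward; lengths in m; the calibration is good to about 2 mm. A picture is of the moment at which its call begins. get_calibration takes no time and is no camera call.
- manip.sign_off(): hands the job in, once; it reports no verdict.
Trained networks look in the newest picture that a camera, given by its name, has taken for a name from the list of things; names that differ only in an ending like _2 or _b are one class to them, and where a whole thing is asked for, a point or a joint stands for the part that bears it (a point fixed in the world has none). Each returns a list of dicts, best first, with "score" (0 to 1); they miss things now and then, are a little off and sometimes report something else, mostly with a low value. They report only what shows in the picture. A call takes as long as a camera call. They do not tell look-alikes from the thing itself.
- finder.look_for(target, camera): "centre" ([column, row] in pixels, amid what is visible of it).
- finder.trace(target, camera): "mask" (420x560 bool, what is visible of it) and "centre" ([column, row] in pixels, amid what is visible of it).
The state is a dict: "clock": time; "qpos": joint angles; "qd": joint speeds; "effort": joint torques, N m; "position": TCP position; "ee_rot": TCP orientation; "contact_force": force on the tool from outside, world axes, zero at the start; "moment": the same for the moment, N m; "width": finger opening in m.
Only numpy, scipy, OpenCV 4.12 (cv2) and the standard library are available. Lean on these libraries where they do the work, as an engineer would, in place of code of your own. Each camera call takes 0.05 s, during which the arm holds its last target.

## Task

Take the fork tool from its rest and with its fork slowly push the split clip along the deck of the assembly stand, between the rails, until it snaps into the groove of the spindle; stop pushing the moment it snaps, and never ram it. Then lay the tool back in its rest as it lay before. Touch the clip and the stand with nothing but the fork, and leave the other things on the bench alone.

Things in the scene. Friction and masses are not known exactly. Their poses are not given: they have to be found in the camera images.
- stand: Fixed assembly stand of bare metal on a grey base plate, 180 mm long (x from -105 to +75 mm), 96 mm wide. Origin on the bench under the spindle at rest; its +x is the pushing direction, z up. A spring housing 40 mm wide stands across the deck's far end at x = 41 to 53 mm, its top 72 mm above the bench.
- deck_entry (a point): On the stand's deck, midway between the near ends of its two rails, 63 mm before the spindle at rest; axes as the stand's. The flat deck is 60 mm above the bench, 66 mm wide, open towards -x, where the fork comes in (it begins 14 mm before this point). The rails run from here along +x, 35 mm apart inside, 10 mm high, to past the spindle.
- groove (a point): Middle of the groove of the upright spindle, 64 mm above the bench, 4 mm above the deck; moves with the spindle; axes as the stand's. Groove 14 mm across, 10.5 mm high, just above the deck; over it a head 19 mm across, top 82.5 mm above the bench.
- spindle (a joint): How far (m) the spindle has yielded along the stand's +x from rest (0). It is sprung: preload about 2.4 N, 1.2 N per mm, damped, end stop at 0.015. So under the push it runs away by several mm before the clip snaps, and comes back once it has snapped.
- clip_center (a point): Dark steel split clip lying on the deck between the rails: 8 mm thick, two sprung arms ending in inward nubs, open to its +x (to the spindle). This is the centre of its bore, half-way up; z up; arms reach 7 mm before it. The nubs meet the spindle when this point is about 10 mm short of the groove's; snapped in, the two points coincide within about 1 mm.
- clip_back (a point): Middle of the flat outer face of the clip's back bar (32 mm wide), where the fork pushes: 16.3 mm behind the bore's centre (-x). Sliding it along takes under 1 N; snapping it over the spindle takes a push that climbs to some 8 to 15 N (depending on friction), then falls off suddenly by more than half.
- tool_grip (a point): Fork tool: straight, along its x, fork to +x; this point is the centre of the black handle, 100 x 18 x 18 mm, and close to its centre of mass; 0.1 kg. z up as it lies. Before the handle come a steel shank (9 mm thick) and the two-pronged head, 24 mm wide and 6 mm thick, in line with the handle's axis.
- fork_tip (a point): Point midway between the two prong tips of the fork tool, 116 mm before the handle's centre, at mid-thickness; axes as the tool's. Prongs 26 mm long, 6.5 mm wide, 11 mm apart inside.
- rest: Fixed grey tool rest: plate 110 x 60 x 8 mm with two saddles, 10 mm thick, at x = -40 and +40 mm, that carry the tool's handle, leaving 70 mm between them for the fingers. Origin on the bench under the middle; x along the tool as it lies (fork to +x). Saddle floors are 30 mm above the bench, between flared cheeks about 24 mm apart at the bottom, 41 mm above the bench at the top.
- rest_seat (a point): Where the centre of the handle lies when the tool is seated in the rest: 39 mm above the bench; axes as the rest's.
- petri_dish: Bystander: round covered dish, 92 mm across, 15 mm high; origin under its centre.
- beaker: Bystander: small clear beaker, 56 mm across, 70 mm high; origin under its centre.
- marker: Bystander: lying marker pen, 135 mm long (its y), 17 mm thick; origin under its middle.
- dropper_bottle: Bystander: small brown bottle with a dropper cap, 34 mm across, 102 mm high; origin under its centre.
Things that resemble listed ones, but are neither listed nor needed, are in the scene too. What is shaped like the rest but pink is not meant.

How it is judged:
By the outcome, as a careful person would: the job done as asked, in the order asked, and still so for the second after the job is handed in, with the robot touching nothing.
It also fails if it takes over 70 s, if anything falls off the work surface, if the arm or the gripper's body presses on something with over 40 N, if the wrist force passes 120 N, or if a joint passes its speed limit or range.

## Working session

There is one attempt and no reset: what is moved stays moved. The work goes in short steps, Python scripts to look and compute and a tool call to move; the robot and the scene stay as the last step left them, time stands still between calls to the robot, and variables do not carry over. Pictures are saved under pics/ and viewed, and the job is handed in when it is done.

Besides the shell and the picture viewer there is one more tool, called as name(argument=value, ...) on one line, values as JSON. move_arm: Moves the arm, as the interface text tells. Its arguments: {"type":"object","properties":{"rows":{"type":"array"},"force":{"type":"number"}},"required":["rows"]}

```bash
ls; mkdir -p pics
python3 - <<'E'
from rig import manip, viewer, finder
import cv2
for n in ("scene","top"):
    im=viewer.get_image(n); cv2.imwrite(f"pics/{n}0.png",cv2.cvtColor(im,cv2.COLOR_RGB2BGR))
    c=viewer.get_calibration(n); print(n,c)
print(manip.get_state())
E
```

```text
pics
scene {'mtx': array([[483.89362901,   0.        , 283.19434712],
       [  0.        , 483.89362901, 204.87028578],
       [  0.        ,   0.        ,   1.        ]]), 'R': array([[-0.86405446, -0.50312783,  0.0165006 ],
       [-0.26292162,  0.4230951 , -0.8671002 ],
       [ 0.42928092, -0.75356017, -0.49786039]]), 't': array([0.39107834, 0.26372266, 0.65451191])}
top {'mtx': array([[520.59217829,   0.        , 277.73382945],
       [  0.        , 520.59217829, 205.98486773],
       [  0.        ,   0.        ,   1.        ]]), 'R': array([[ 0.07053116, -0.99749814, -0.00477699],
       [-0.97699546, -0.06811365, -0.20209008],
       [ 0.2012591 ,  0.01892074, -0.97935529]]), 't': array([-0.16298905,  0.54337539,  1.28831728])}
{'clock': 0.1, 'qpos': array([-1.25301683e+00,  2.76568411e-01,  1.50598959e+00,  1.56538894e-05,
        1.36072431e+00, -1.21007635e-01]), 'qd': array([ 0.00010709,  0.00027495, -0.00216686,  0.00078764, -0.0008917 ,
        0.00119335]), 'effort': array([ 1.91956649e-03, -4.17699552e+01, -2.46404457e+01, -1.12867292e-04,
        5.80587148e-03, -2.31695282e-05]), 'position': array([ 0.24413349, -0.52008438,  0.23051207]), 'ee_rot': array([ 0.59637442,  0.37957983,  0.59729129, -0.3788137 ]), 'contact_force': array([ 0.40680784, -0.85225391,  0.03818182]), 'moment': array([ 0.02492455, -0.01037915,  0.01735257]), 'width': 0.08498691446112831}
```

View pics/scene0.png

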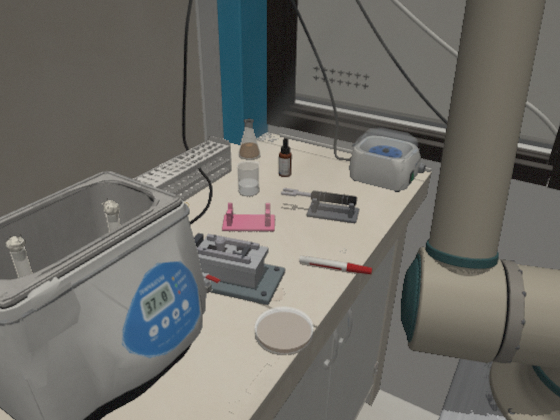

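View pics/top0.png

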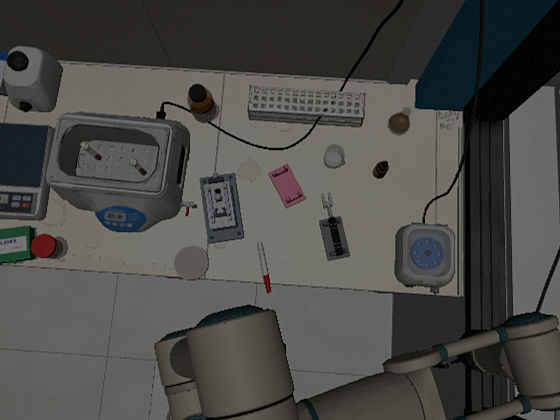

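The scene view shows the stand at (235,262), the grey rest with the tool at (333,210) and the pink rest at (248,220). The top view shows the stand at (222,207), the rest and tool at (333,237), and the pink rest at (288,185). The grey rest holding the tool fits the description. I'll enlarge crops to confirm.

Run:
```python
import cv2,numpy as np
t=cv2.imread("pics/top0.png"); s=cv2.imread("pics/scene0.png")
a=cv2.resize(t[165:250,192:252],None,fx=7,fy=7,interpolation=cv2.INTER_CUBIC)
b=cv2.resize(t[185:270,305:360],None,fx=7,fy=7,interpolation=cv2.INTER_CUBIC)
im=np.hstack([a,b]);print(im.shape);cv2.imwrite("pics/c1.png",im[:600,:800])
a=cv2.resize(s[225:300,180:290],None,fx=7,fy=7,interpolation=cv2.INTER_CUBIC)
cv2.imwrite("pics/c2.png",a)
a=cv2.resize(s[175:225,270:370],None,fx=8,fy=8,interpolation=cv2.INTER_CUBIC)
cv2.imwrite("pics/c3.png",a)
```

```text
(595, 805, 3)
```

View pics/c1.png

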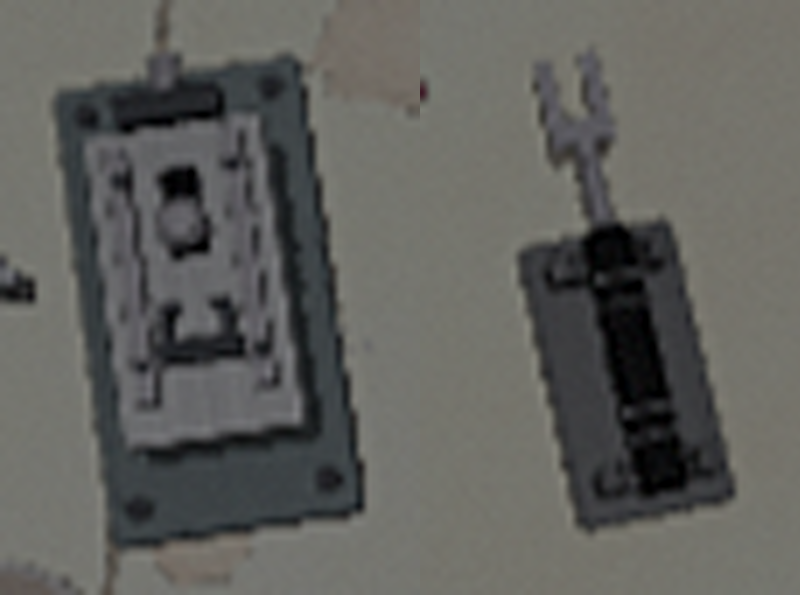

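View pics/c2.png

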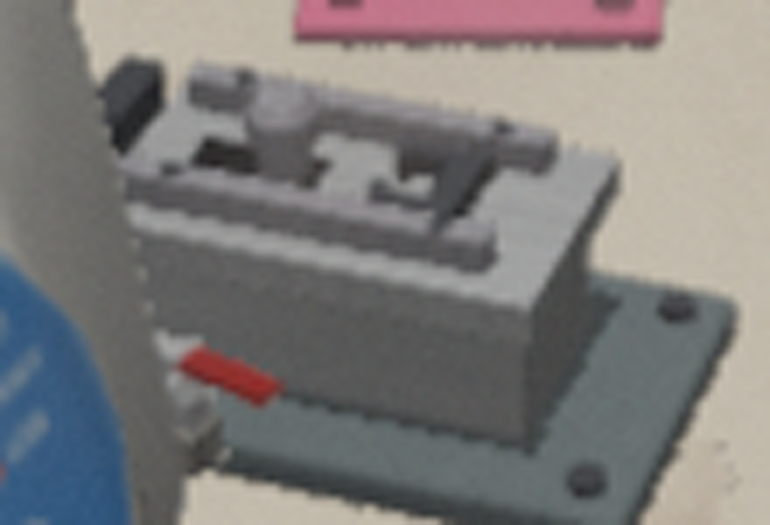

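View pics/c3.png

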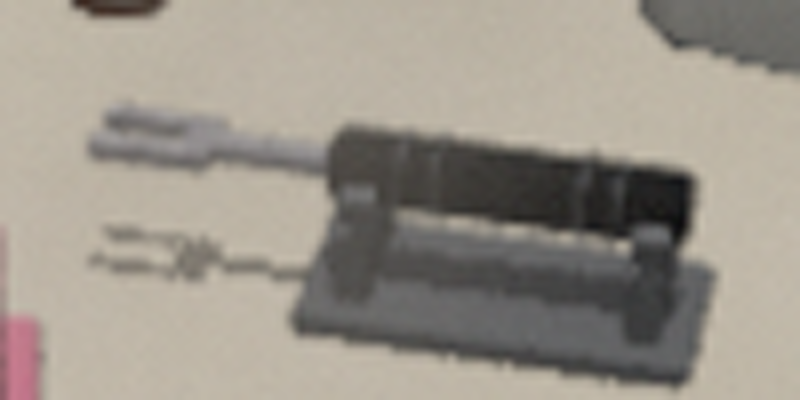

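Confirmed: the grey rest (333,237 in top) holds the black-handled fork tool. On the stand, the clip back lies at about (220,214), open towards the spindle at (218,197). Next I fit poses from corners in both views.

```bash
cat > h.py <<'E'
import numpy as np, cv2
from scipy.optimize import least_squares
from rig import manip, viewer, finder
C={n:viewer.get_calibration(n) for n in("scene","top")}
def proj(n,X):
    c=C[n];p=np.asarray(X)@c["R"].T+c["t"];p=p@c["mtx"].T;return p[...,:2]/p[...,2:]
def unproj(n,uv,z):
    c=C[n];d=c["R"].T@np.linalg.solve(c["mtx"],[uv[0],uv[1],1]);o=-c["R"].T@c["t"];return o+d*(z-o[2])/d[2]
def px(p,org,s): return (np.array(p)+.5)/s-.5+np.array(org)
def T(q,L):
    c,s=np.cos(q[2]),np.sin(q[2]);L=np.asarray(L,float)
    return np.stack([q[0]+c*L[:,0]-s*L[:,1],q[1]+s*L[:,0]+c*L[:,1],L[:,2]],1)
def fit(obs,q0):
    # obs: list (cam,pixel,local mm)
    def r(q): return np.concatenate([(proj(n,T(q,[np.array(L)/1e3]))[0]-p) for n,p,L in obs])
    s=least_squares(r,q0,loss="soft_l1");return s.x,r(s.x).reshape(-1,2)
E
python3 - <<'E'
from h import *
A=lambda u,v:px((u,v),(192,165),7)
B=lambda u,v:px((u-420,v),(305,185),7)
S=lambda u,v:px((u,v),(180,225),7)
R=lambda u,v:px((u,v),(270,175),8)
st_top=[("top",A(128,448),(-77,33,60)),("top",A(303,425),(-77,-33,60)),("top",A(183,222),(0,0,82.5)),
 ("top",A(55,92),(75,48,8)),("top",A(298,58),(75,-48,8)),("top",A(362,512),(-105,-48,8)),("top",A(118,545),(-105,48,8))]
st_sc=[("scene",S(528,305),(-77,33,60)),("scene",S(617,160),(-77,-33,60)),("scene",S(285,98),(0,0,82.5)),("scene",S(735,305),(-105,-48,8))]
for o in(st_top,st_sc,st_top+st_sc):
    q,r=fit(o,[.5,-.3,0]);print("stand",q.round(4),r.round(1).tolist())
rt=[("top",B(522,250),(55,30,8)),("top",B(668,218),(55,-30,8)),("top",B(735,495),(-55,-30,8)),("top",B(585,530),(-55,30,8))]
rs=[("scene",R(295,320),(55,30,8)),("scene",R(688,380),(-55,30,8)),("scene",R(715,265),(-55,-30,8))]
for o in(rt,rs,rt+rs):
    q,r=fit(o,[.5,-.3,0]);print("rest",q.round(4),r.round(1).tolist())
tt=[("top",B(543,63),(116,8.75,42-0)),("top",B(590,52),(116,-8.75,42)),("top",B(607,226),(50,0,48)),("top",B(660,490),(-50,0,48))]
ts=[("scene",R(93,150),(116,8.75,39)),("scene",R(110,110),(116,-8.75,39)),("scene",R(693,178),(-50,-9,48)),("scene",R(683,242),(-50,9,30))]
for o in(tt,ts,tt+ts):
    q,r=fit(o,[.5,-.3,0]);print("tool",q.round(4),r.round(1).tolist())
# clip back
for n,p,z in(("top",A(205,358),.068),("scene",S(462,180),.068)): print("clip",unproj(n,p,z))
for k in("stand","rest","tool_grip","fork_tip","clip_center","clip_back","groove","rest_seat"):
  for n in("top","scene"):
    try: print(k,n,[(np.round(d["centre"],1).tolist(),round(d["score"],2)) for d in finder.look_for(k,n)][:3])
    except Exception as e: print(k,n,e)
E
```

```text
stand [0.5634 0.0296 0.2233] [[-0.4, 0.3], [0.3, -0.4], [-0.3, -0.4], [0.0, 0.1], [0.5, -0.3], [0.6, -0.0], [-0.6, 0.8]]
stand [0.563  0.0315 0.2339] [[0.2, 0.4], [0.1, -0.7], [-1.0, -0.2], [0.4, 0.3]]
stand [0.5634 0.0301 0.2236] [[-0.5, 0.2], [0.1, -0.4], [-0.5, -0.5], [-0.1, 0.1], [0.3, -0.3], [0.4, -0.1], [-0.8, 0.8], [0.1, 0.1], [0.4, -0.9], [-0.8, -0.7], [0.7, 0.2]]
rest [ 0.4882 -0.2782  0.2821] [[-0.8, -0.3], [0.4, -0.4], [0.6, 0.4], [-0.3, 0.2]]
rest [ 0.4855 -0.2723  0.2846] [[-1.1, -0.0], [0.6, -0.4], [0.2, 0.3]]
rest [ 0.4876 -0.2771  0.2791] [[-1.1, -0.1], [0.0, -0.2], [0.1, 0.7], [-0.8, 0.4], [-0.9, -1.3], [0.4, -1.6], [0.2, -0.8]]
tool [ 0.4879 -0.2762  0.2561] [[0.2, -0.2], [-0.0, 0.2], [-0.3, -0.1], [0.2, 0.1]]
tool [ 0.4882 -0.2758  0.2554] [[-0.4, -1.1], [-0.4, 0.3], [0.9, -1.1], [0.1, 2.1]]
tool [ 0.4881 -0.276   0.256 ] [[0.1, -0.3], [-0.0, 0.1], [-0.4, -0.2], [0.1, 0.1], [-0.3, -1.1], [-0.3, 0.3], [1.0, -1.2], [0.3, 2.0]]
clip [0.51549184 0.01793882 0.068     ]
clip [0.51643439 0.02041277 0.068     ]
stand top [([219.1, 205.5], 0.91)]
stand scene [([236.4, 268.1], 0.96)]
rest top [([332.1, 241.7], 0.64), ([286.6, 180.5], 0.61)]
rest scene [([247.0, 223.1], 0.89), ([332.3, 210.4], 0.76)]
tool_grip top [([333.0, 229.6], 0.93)]
tool_grip scene [([323.5, 194.8], 0.7)]
fork_tip top [([334.9, 230.0], 0.18)]
fork_tip scene [([322.0, 196.9], 0.66)]
clip_center top [([220.4, 212.8], 0.59)]
clip_center scene [([242.8, 250.9], 0.62)]
clip_back top [([218.7, 209.6], 0.66)]
clip_back scene [([329.3, 213.6], 0.65)]
groove top [([218.2, 196.9], 0.58)]
groove scene []
rest_seat top [([285.3, 185.7], 0.95), ([332.8, 236.5], 0.72)]
rest_seat scene [([247.9, 220.2], 0.73), ([332.1, 213.1], 0.68)]
```

```bash
cat >> h.py <<'E'
from scipy.spatial.transform import Rotation as Ro
def rot(s): 
    w=s["ee_rot"];return Ro.from_quat([w[1],w[2],w[3],w[0]]).as_matrix()
def plan(P,yaw=None):
    s=manip.get_state();R=rot(s);d=R.T@(np.array(P)-s["position"])*1e3
    turn=0
    # candidates: tool z horizontally perpendicular to yaw dir
    if yaw is not None:
        f=np.array([np.cos(yaw),np.sin(yaw),0]); y=R.T@f  # should lie along +-tool y
        turn=np.arctan2(y[2],y[1]); turn=(turn+np.pi/2)%np.pi-np.pi/2
    print("shift",d.round(1),"turn",round(turn,4),"pos",s["position"].round(4),"q",s["qpos"].round(2),"w",round(s["width"],4),"F",s["contact_force"].round(2),"t",round(s["clock"],2))
    return d,turn
STAND=np.array([.5634,.0300,.224]);TOOL=np.array([.488,-.276,.256])
E
python3 - <<'E'
from h import *
print(rot(manip.get_state()).round(3))
plan([.488,-.276,.12],.256)
E
```

```text
[[ 0.     0.905  0.425]
 [-0.     0.425 -0.905]
 [-1.    -0.     0.   ]]
shift [ 111.3  324.5 -117.9] turn 0.1828 pos [ 0.2443 -0.5206  0.2313] q [-1.25  0.28  1.5  -0.    1.36 -0.12] w 0.0856 F [-0.01 -0.17 -0.77] t 0.9
```

move_arm(rows=[[[14,41,-15],0.02,85],[[28,81,-30],0.05,85],[[42,122,-44],0.08,85],[[56,162,-59],0.11,85],[[70,203,-74],0.14,85],[[84,243,-88],0.16,85],[[98,284,-103],0.18,85],[[111,324,-118],0.183,85]])

```text
clock: 1.57
position: [0.4693, -0.2943, 0.1285]
ee_rot: [0.56, 0.432, 0.559, -0.432]
contact_force: [0.1, 0.2, -0.6]
width: 0.0849
```

Run:
```python
from h import *
plan([.488,-.276,.021],.256)
im=viewer.get_image("top"); cv2.imwrite("pics/t1.png",cv2.resize(im[130:300,230:430,::-1],None,fx=4,fy=3.5,interpolation=cv2.INTER_CUBIC))
```

```text
shift [107.5  22.7 -13.1] turn -0.0011 pos [ 0.4693 -0.2943  0.1285] q [-0.69  0.32  1.71 -0.    1.11  0.63] w 0.0849 F [ 0.13  0.22 -0.61] t 1.57
```

move_arm(rows=[[[4,11,-6],0,85],[[8,22.7,-13.1],0,85],[[8,22.7,-13.1],0,85],[[8,22.7,-13.1],0,85]])

```text
clock: 1.95
position: [0.4917, -0.2692, 0.1182]
ee_rot: [0.559, 0.433, 0.562, -0.429]
contact_force: [-0.0, 0.4, -0.1]
width: 0.0849
```

Run:
```python
from h import *
plan([.488,-.276,.021],.256)
for n,sl in(("top",np.s_[150:290,270:400]),("scene",np.s_[110:240,230:400])):
  im=viewer.get_image(n); cv2.imwrite(f"pics/{n}1.png",cv2.resize(im[sl][:,:,::-1],None,fx=4.2,fy=4.2,interpolation=cv2.INTER_CUBIC))
```

```text
shift [97.2 -5.6  6.3] turn 0.0034 pos [ 0.4917 -0.2692  0.1182] q [-0.63  0.34  1.71  0.01  1.1   0.68] w 0.0849 F [-0.02  0.38 -0.14] t 1.95
```

View pics/top1.png

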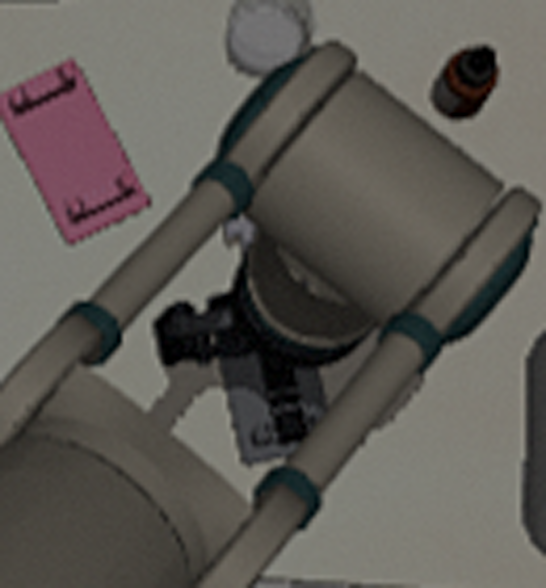

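View pics/scene1.png

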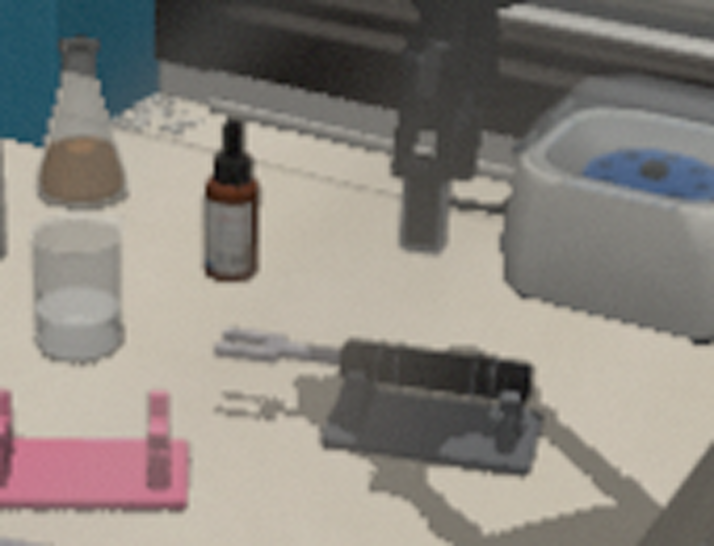

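The open gripper is above the tool handle and the surroundings are clear. I re-read the settled pose.

Run:
```python
from h import *
plan([.488,-.276,.021],.256)
```

```text
shift [97.6 -5.1  5.4] turn 0.0016 pos [ 0.4913 -0.2701  0.1187] q [-0.63  0.34  1.71  0.01  1.1   0.68] w 0.0848 F [ 0.84  0.09 -0.02] t 2.05
```

move_arm(rows=[[[15,-5,5.4],0,85],[[35,-5.1,5.4],0,85],[[50,-5.1,5.4],0,85],[[50,-5.1,5.4],0,85],[[50,-5.1,5.4],0,85]])

```text
clock: 2.47
position: [0.487, -0.2771, 0.0685]
ee_rot: [0.559, 0.434, 0.561, -0.43]
contact_force: [0.4, -1.0, 0.5]
width: 0.085
```

Run:
```python
from h import *
plan([.488,-.276,.021],.256)
```

```text
shift [47.5  1.1 -0.5] turn -0.0 pos [ 0.487  -0.2771  0.0685] q [-0.65  0.39  1.77  0.01  0.98  0.66] w 0.085 F [ 0.38 -0.97  0.48] t 2.47
```

move_arm(rows=[[[10,1,-0.5],0,85],[[22,1,-0.5],0,85],[[34,1,-0.5],0,85],[[44,1,-0.5],0,85],[[47.5,1,-0.5],0,85],[[47.5,1,-0.5],0,85],[[47.5,1,-0.5],0,85]])

```text
clock: 3.05
position: [0.4882, -0.2763, 0.0213]
ee_rot: [0.559, 0.434, 0.561, -0.43]
contact_force: [0.1, -0.5, -1.2]
width: 0.0852
```

Run:
```python
from h import *
plan([.488,-.276,.021],.256)
```

```text
shift [ 0.3 -0.1 -0.3] turn -0.0001 pos [ 0.4882 -0.2763  0.0213] q [-0.64  0.45  1.82  0.01  0.87  0.67] w 0.0852 F [ 0.15 -0.49 -1.2 ] t 3.05
```

Close gradually.

move_arm(rows=[[[0,0,0],0,50],[[0,0,0],0,35],[[0,0,0],0,25],[[0,0,0],0,22],[[0,0,0],0,20],[[0,0,0],0,18],[[0,0,0],0,16],[[0,0,0],0,14]], force=30)

```text
clock: 3.72
position: [0.4883, -0.2765, 0.0216]
ee_rot: [0.559, 0.434, 0.561, -0.43]
contact_force: [-1.1, -0.1, 1.9]
width: 0.0174
```

move_arm(rows=[[[0,0,0],0,8],[[0,0,0],0,5],[[0,0,0],0,5],[[0,0,0],0,5]], force=70)

```text
clock: 4.05
position: [0.4884, -0.2765, 0.0217]
ee_rot: [0.559, 0.434, 0.56, -0.43]
contact_force: [-0.8, -0.5, 2.9]
width: 0.0168
```

Run:
```python
from h import *
plan([.488,-.276,.021],.256)
print(manip.get_state()["moment"])
```

```text
shift [ 0.7 -0.3 -0.6] turn 0.0001 pos [ 0.4884 -0.2765  0.0217] q [-0.64  0.45  1.82  0.01  0.87  0.67] w 0.0168 F [-0.8  -0.46  2.86] t 4.05
[-0.05057753  0.038273   -0.0211288 ]
```

move_arm(rows=[[[-5,0,0],0,5],[[-15,0,0],0,5],[[-30,0,0],0,5],[[-50,0,0],0,5],[[-75,0,0],0,5],[[-100,0,0],0,5],[[-110,0,0],0,5],[[-110,0,0],0,5]])

```text
clock: 4.72
position: [0.4898, -0.2783, 0.1348]
ee_rot: [0.561, 0.434, 0.558, -0.43]
contact_force: [0.1, -0.6, -1.6]
width: 0.0171
```

Run:
```python
from h import *
s=manip.get_state()
# target: fork tip well before deck: stand-local tip x=-110
c,sn=np.cos(STAND[2]),np.sin(STAND[2])
print("to pre-entry"); plan([STAND[0]-(.110+.116)*c, STAND[1]-(.110+.116)*sn, .13],STAND[2])
for n,sl in(("top",np.s_[150:290,270:400]),("scene",np.s_[110:240,230:400])):
  im=viewer.get_image(n); cv2.imwrite(f"pics/{n}2.png",cv2.resize(im[sl][:,:,::-1],None,fx=4.2,fy=4.2,interpolation=cv2.INTER_CUBIC))
```

```text
to pre-entry
shift [   4.3  -76.6 -286.9] turn 0.0321 pos [ 0.4898 -0.2783  0.1348] q [-0.64  0.33  1.68  0.01  1.13  0.67] w 0.0171 F [ 0.12 -0.63 -1.65] t 4.72
```

View pics/scene2.png

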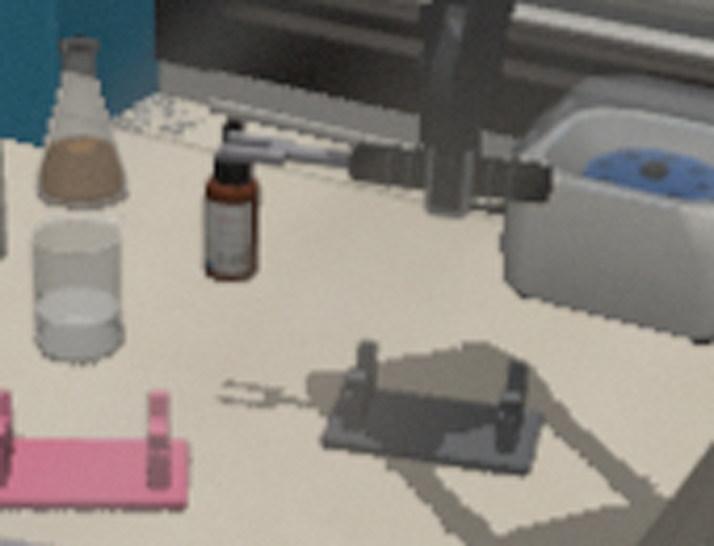

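The tool is lifted level, and the rest is empty. Next I go to the pre-entry pose in front of the stand.

move_arm(rows=[[[0,-5,-15],0.005,5],[[0,-13,-45],0.01,5],[[0,-21,-78],0.02,5],[[0,-30,-112],0.03,5],[[0,-39,-146],0.032,5],[[0,-48,-180],0.032,5],[[0,-57,-214],0.032,5],[[0,-64,-240],0.032,5]])

```text
clock: 5.48
position: [0.3613, -0.0582, 0.1306]
ee_rot: [0.55, 0.443, 0.556, -0.439]
contact_force: [0.9, -0.3, -1.0]
width: 0.0169
```

move_arm(rows=[[[0,0,0],0,5],[[0,0,0],0,5],[[0,0,0],0,5]])

```text
clock: 5.73
position: [0.3612, -0.0583, 0.1298]
ee_rot: [0.55, 0.442, 0.556, -0.439]
contact_force: [0.3, 0.4, -0.5]
width: 0.0166
```

Run:
```python
from h import *
c,sn=np.cos(STAND[2]),np.sin(STAND[2])
plan([STAND[0]-(.110+.116)*c, STAND[1]-(.110+.116)*sn, .13],STAND[2])
```

```text
shift [  0.2  -9.2 -41.2] turn 0.0006 pos [ 0.3612 -0.0583  0.1298] q [-0.36  0.05  2.07  0.01  1.03  0.98] w 0.0166 F [ 0.33  0.4  -0.53] t 5.73
```

move_arm(rows=[[[0,-3,-12],0,5],[[0,-6,-28],0,5],[[0,-9,-41],0,5],[[20,-9,-41],0,5],[[45,-9,-41],0,5],[[65,-9,-41],0,5],[[72,-9,-41],0,5],[[72,-9,-41],0,5]])

```text
clock: 6.4
position: [0.3417, -0.0195, 0.0568]
ee_rot: [0.548, 0.442, 0.557, -0.44]
contact_force: [-0.1, -0.7, -0.4]
width: 0.0164
```

Run:
```python
from h import *
c,sn=np.cos(STAND[2]),np.sin(STAND[2])
plan([STAND[0]-(.110+.116)*c, STAND[1]-(.110+.116)*sn, .0477],STAND[2])
for n,sl in(("top",np.s_[160:300,150:330]),("scene",np.s_[210:310,170:330])):
  im=viewer.get_image(n); cv2.imwrite(f"pics/{n}3.png",cv2.resize(im[sl][:,:,::-1],None,fx=4.2,fy=4.2,interpolation=cv2.INTER_CUBIC))
```

```text
shift [9.1 1.2 1.1] turn -0.0004 pos [ 0.3417 -0.0195  0.0568] q [-0.27  0.13  2.22  0.01  0.8   1.07] w 0.0164 F [-0.14 -0.71 -0.43] t 6.4
```

View pics/top3.png

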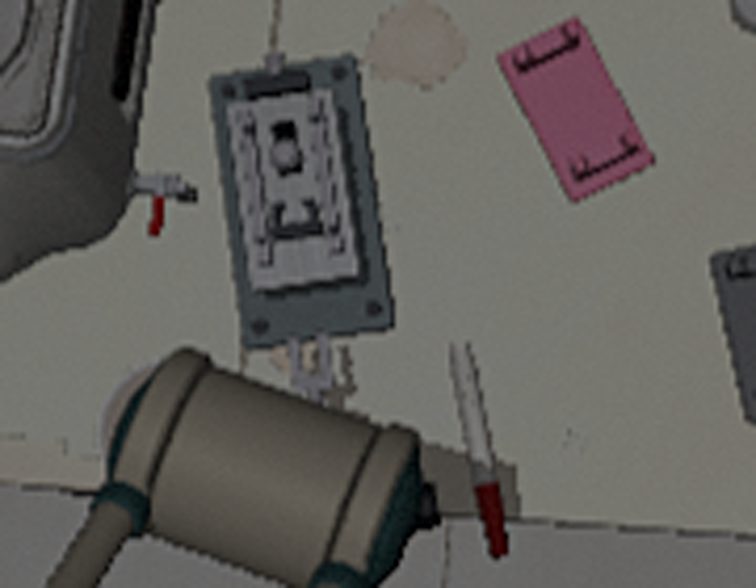

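View pics/scene3.png

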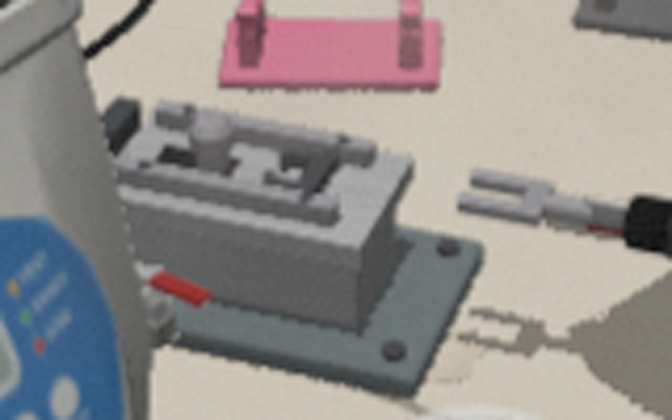

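The fork is aligned in front of the stand, prong tips at top-crop (295,342) and (323,337), clip back at (298,235). I compare the tip with the prediction.

```bash
python3 - <<'E'
from h import *
A=lambda u,v:px((u,v),(150,160),4.2)
S=lambda u,v:px((u,v),(170,210),4.2)
s=manip.get_state();p=s["position"];z=p[2]+.0173
def loc(P):
    c,sn=np.cos(STAND[2]),np.sin(STAND[2]);d=np.array(P[:2])-STAND[:2];return (np.array([c*d[0]+sn*d[1],-sn*d[0]+c*d[1]])*1e3).round(1)
R=rot(s);print("pred tip",loc(p+R[:,1]*.116),"yaw",np.arctan2(R[1,1],R[0,1]).round(4))
for n,f,a,b in(("top",A,(295,342),(323,337)),("scene",S,(462,205),(473,174))):
    zz=z+.003 if n=="top" else z
    P,Q=unproj(n,f(*a),zz),unproj(n,f(*b),zz);print(n,"tip",loc((P+Q)/2),"width",np.linalg.norm(P-Q)*1e3)
# handle/shank direction: mouth base centre
print("top fork base", loc(unproj("top",A(316,392),z+.003)), "shank", loc(unproj("scene",S(625,217),z)))
print("clip back ends top",loc(unproj("top",A(273,233),.068)),loc(unproj("top",A(322,233),.068)))
print("clip back ends scene",loc(unproj("scene",S(305,203),.068)),loc(unproj("scene",S(336,150),.068)))
print("spindle",loc(unproj("top",A(287,152),.0825)),loc(unproj("scene",S(212,125),.0825)))
print("rail near inner",loc(unproj("top",A(263,254),.07)),loc(unproj("top",A(337,245),.07)))
E
python3 - <<'E'
import cv2
t=cv2.imread("pics/top3.png");s=cv2.imread("pics/scene3.png")
cv2.imwrite("pics/z1.png",cv2.resize(t[60:420,200:420],None,fx=1.6,fy=1.6,interpolation=cv2.INTER_CUBIC))
E
```

```text
pred tip [-1.094e+02  1.000e-01] yaw 0.2239
top tip [-114.9    0.4] width 16.885902426827887
scene tip [-112.2    4.3] width 21.416133109043532
top fork base [-146.6    0.5] shank [-175.8    2.1]
clip back ends top [-45.4  14.4] [-49.9 -15. ]
clip back ends scene [-50.7  23.5] [-49.2 -15. ]
spindle [-0.2 -1.8] [-2.7  4. ]
rail near inner [-57.6  21.8] [-59.  -23.1]
```

View pics/z1.png

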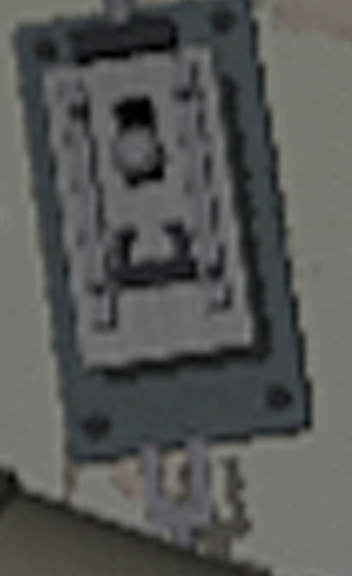

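move_arm(rows=[[[5,5,0],0,5],[[9.1,12,0],0,5],[[9.1,18,0.5],0,5],[[9.1,22,0.5],0,5],[[9.1,24,0.5],0,5],[[9.1,24,0.5],0,5],[[9.1,24,0.5],0,5]])

```text
clock: 7.08
position: [0.3671, -0.015, 0.0494]
ee_rot: [0.55, 0.442, 0.556, -0.439]
contact_force: [-0.3, -0.7, -0.9]
width: 0.017
```

```bash
cat >> h.py <<'E'
def loc(P,S=STAND):
    c,sn=np.cos(S[2]),np.sin(S[2]);d=np.array(P[:2])-S[:2];return (np.array([c*d[0]+sn*d[1],-sn*d[0]+c*d[1]])*1e3).round(1)
def stat():
    s=manip.get_state();R=rot(s);p=s["position"]
    print("pred tip",loc(p+R[:,1]*.116),"z",(p[2]+.0173).round(4),"Ftool",(R.T@s["contact_force"]).round(2),"yaw",np.arctan2(R[1,1],R[0,1]).round(4),"w",s["width"].round(4),"t",round(s["clock"],2))
def shot(k,fx=4.2,a=np.s_[160:260,180:270],b=np.s_[220:310,190:330]):
    for n,sl in(("top",a),("scene",b)):
        im=viewer.get_image(n)[sl][:,:,::-1]; cv2.imwrite(f"pics/{n}{k}.png",cv2.resize(im,None,fx=5.5,fy=5.5,interpolation=cv2.INTER_CUBIC))
E
python3 - <<'E'
from h import *
stat(); shot(4); stat()
E
```

```text
Traceback (most recent call last):
  File "h.py", line 34, in stat
    print("pred tip",loc(p+R[:,1]*.116),"z",(p[2]+.0173).round(4),"Ftool",(R.T@s["contact_force"]).round(2),"yaw",np.arctan2(R[1,1],R[0,1]).round(4),"w",s["width"].round(4),"t",round(s["clock"],2))
                                                                                                                                                         ^^^^^^^^^^^^^^^^
AttributeError: 'float' object has no attribute 'round'
```

```bash
sed -i 's/s\["width"\].round(4)/round(s["width"],4)/' h.py
python3 - <<'E'
from h import *
stat(); shot(4); stat()
E
```

```text
pred tip [-85.4  -0.2] z 0.0667 Ftool [ 0.87 -0.4   0.62] yaw 0.2243 w 0.017 t 7.08
pred tip [-85.7  -0.2] z 0.0666 Ftool [1.02 0.58 0.3 ] yaw 0.2239 w 0.0168 t 7.18
```

View pics/scene4.png

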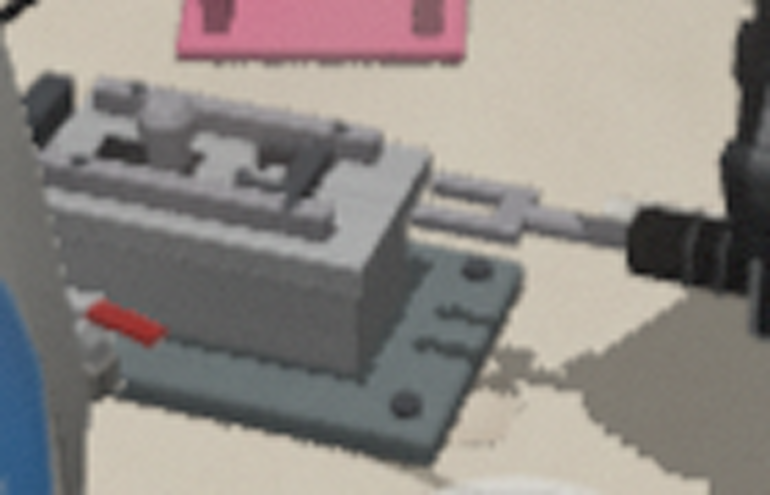

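View pics/top4.png

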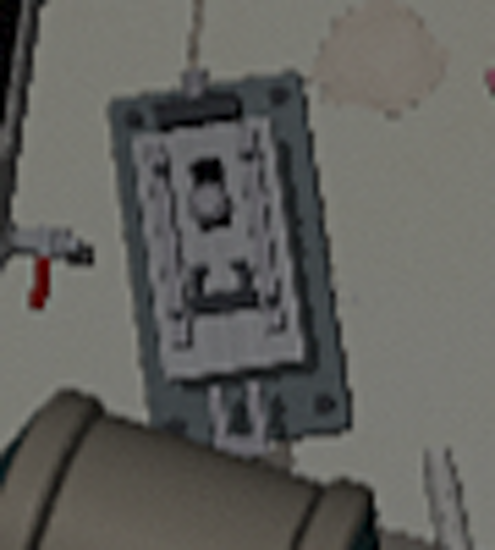

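Lateral alignment is within about 1 mm and the fork is just above deck level. I advance over the deck.

move_arm(rows=[[[0.9,3,0],0,5],[[0.9,7,-0.4],0,5],[[0.9,11,-0.4],0,5],[[0.9,15,-0.4],0,5],[[0.9,19,-0.4],0,5],[[0.9,22,-0.4],0,5],[[0.9,25,-0.4],0,5],[[0.9,25,-0.4],0,5]])

```text
clock: 7.85
position: [0.3919, -0.009, 0.0484]
ee_rot: [0.55, 0.442, 0.556, -0.439]
contact_force: [0.1, -0.2, -0.3]
width: 0.0168
```

Run:
```python
from h import *
stat(); shot(5); stat()
```

```text
pred tip [-59.8   0.1] z 0.0657 Ftool [0.32 0.01 0.18] yaw 0.2243 w 0.0168 t 7.85
pred tip [-60.8   0.4] z 0.0656 Ftool [ 1.07 -0.36  0.93] yaw 0.2242 w 0.0165 t 7.95
```

View pics/scene5.png

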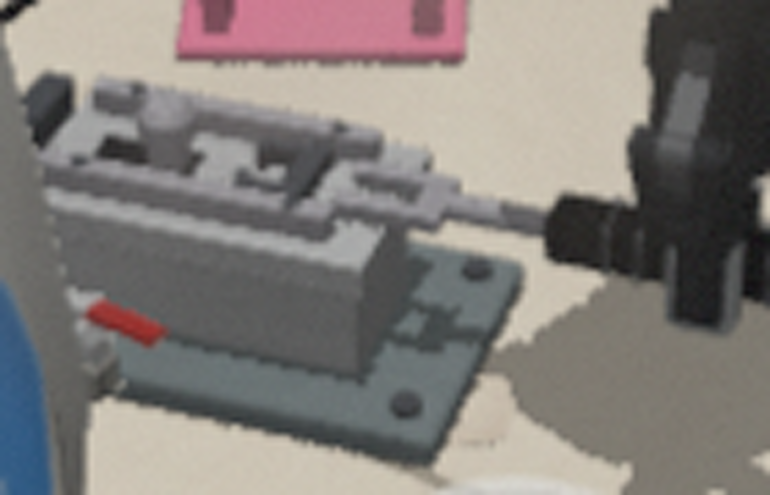

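View pics/top5.png

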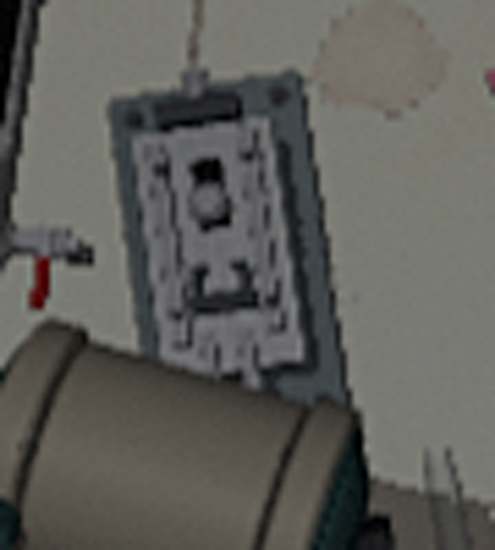

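The prongs are over the deck between the rails, about 12 mm short of the clip's back. I continue slowly.

move_arm(rows=[[[0,1.5,0],0,5],[[0,3,0],0,5],[[0,4.5,0],0,5],[[0,6,0],0,5],[[0,7,0],0,5],[[0,8,0],0,5],[[0,9,0],0,5],[[0,10,0],0,5]])

```text
clock: 8.62
position: [0.4008, -0.0067, 0.0483]
ee_rot: [0.549, 0.442, 0.556, -0.44]
contact_force: [0.6, -0.5, -1.1]
width: 0.0167
```

move_arm(rows=[[[0,1,0],0,5],[[0,2,0],0,5],[[0,3,0],0,5],[[0,4,0],0,5],[[0,5,0],0,5],[[0,6,0],0,5],[[0,7,0],0,5],[[0,8,0],0,5]])

```text
clock: 9.28
position: [0.4086, -0.0049, 0.0482]
ee_rot: [0.549, 0.442, 0.556, -0.44]
contact_force: [-0.3, 0.2, -0.9]
width: 0.0165
```

Run:
```python
from h import *
stat(); shot(6); stat()
```

```text
pred tip [-42.6   0.4] z 0.0655 Ftool [ 0.93 -0.28 -0.31] yaw 0.2243 w 0.0165 t 9.28
pred tip [-42.4   0.3] z 0.0656 Ftool [ 0.74 -0.59  0.09] yaw 0.2243 w 0.0168 t 9.38
```

View pics/scene6.png

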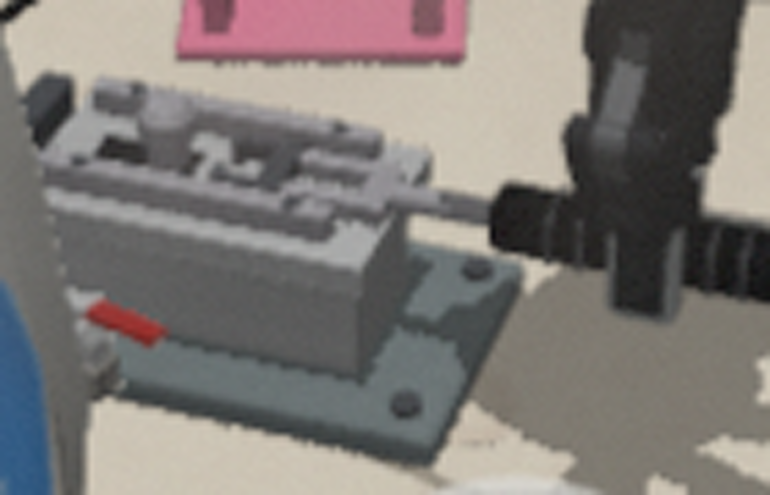

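View pics/top6.png

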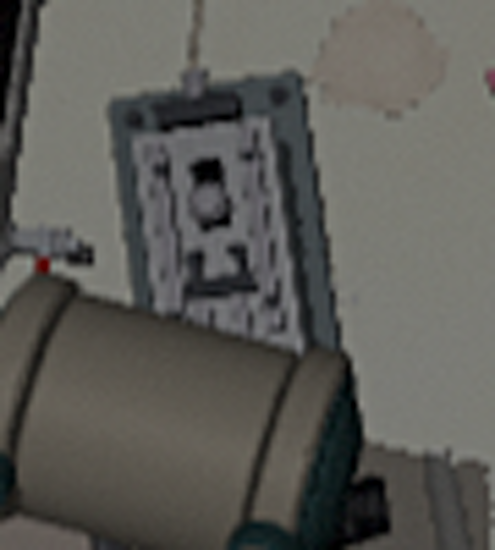

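The fork has met the clip's back: the clip moved about 3 mm and straightened. I keep sliding slowly.

move_arm(rows=[[[0,1,0],0,5],[[0,2,0],0,5],[[0,3,0],0,5],[[0,4,0],0,5],[[0,5,0],0,5],[[0,6,0],0,5],[[0,7,0],0,5],[[0,8,0],0,5]])

```text
clock: 10.05
position: [0.4168, -0.0031, 0.0482]
ee_rot: [0.549, 0.442, 0.556, -0.439]
contact_force: [-0.7, -0.5, -1.5]
width: 0.0165
```

move_arm(rows=[[[0,1,0],0,5],[[0,2,0],0,5],[[0,3,0],0,5],[[0,4,0],0,5],[[0,4.7,0],0,5],[[0,5.4,0],0,5]])

```text
clock: 10.55
position: [0.4221, -0.0019, 0.0482]
ee_rot: [0.549, 0.442, 0.556, -0.439]
contact_force: [-0.8, -0.9, -1.0]
width: 0.017
```

Run:
```python
from h import *
stat(); shot(7); stat()
```

```text
pred tip [-28.9   0.3] z 0.0655 Ftool [ 0.95 -0.94  0.69] yaw 0.2244 w 0.017 t 10.55
pred tip [-28.7   0.3] z 0.0655 Ftool [ 0.72 -0.04  0.28] yaw 0.2243 w 0.0168 t 10.65
```

View pics/scene7.png

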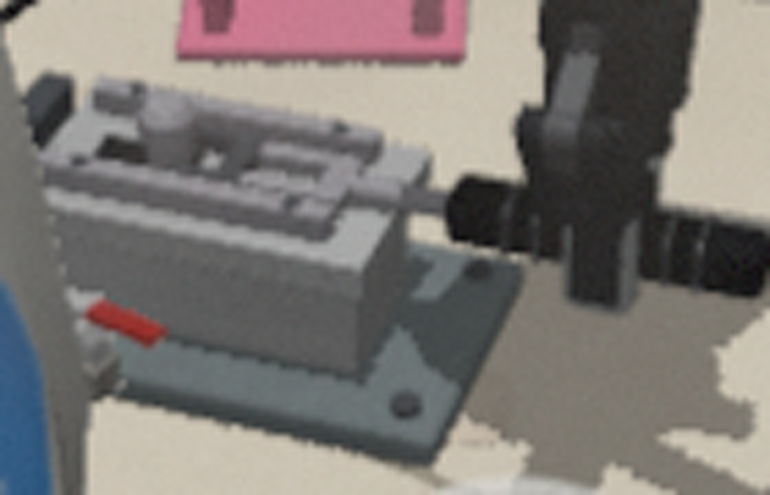

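View pics/top7.png

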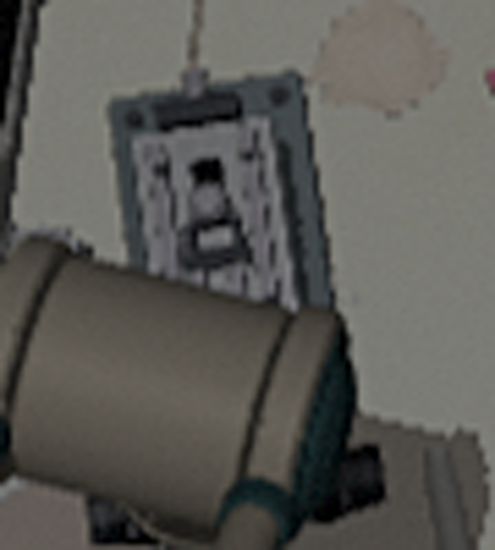

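The clip's arms are just short of the spindle head and there is no load yet. From here I take finer steps and read the force after each call.

move_arm(rows=[[[0,0.5,0],0,5],[[0,1,0],0,5],[[0,1.5,0],0,5],[[0,2,0],0,5],[[0,2.5,0],0,5],[[0,3,0],0,5]])

```text
clock: 11.15
position: [0.4243, -0.0013, 0.0481]
ee_rot: [0.549, 0.442, 0.557, -0.44]
contact_force: [-2.3, -2.5, 0.1]
width: 0.017
```

move_arm(rows=[[[0,0.5,0],0,5],[[0,1,0],0,5],[[0,1.5,0],0,5],[[0,2,0],0,5]])

```text
clock: 11.48
position: [0.4252, -0.0008, 0.0478]
ee_rot: [0.548, 0.441, 0.557, -0.44]
contact_force: [-3.4, -2.1, -0.5]
width: 0.0168
```

Run:
```python
from h import *
stat()
```

```text
pred tip [-25.6   0.7] z 0.0651 Ftool [ 0.46 -3.75  1.32] yaw 0.2245 w 0.0168 t 11.48
```

move_arm(rows=[[[0,0.6,0],0,5],[[0,1.2,0],0,5],[[0,1.8,0],0,5],[[0,2.4,0],0,5]])

```text
clock: 11.82
position: [0.4262, -0.0004, 0.0476]
ee_rot: [0.548, 0.441, 0.558, -0.441]
contact_force: [-6.4, -2.7, 1.9]
width: 0.0168
```

Run:
```python
from h import *
stat();shot(8);stat()
```

```text
pred tip [-24.5   0.9] z 0.0649 Ftool [-1.89 -6.83  1.22] yaw 0.2247 w 0.0168 t 11.82
pred tip [-24.4   0.9] z 0.065 Ftool [-1.2  -6.03  1.24] yaw 0.2247 w 0.0166 t 11.92
```

View pics/scene8.png

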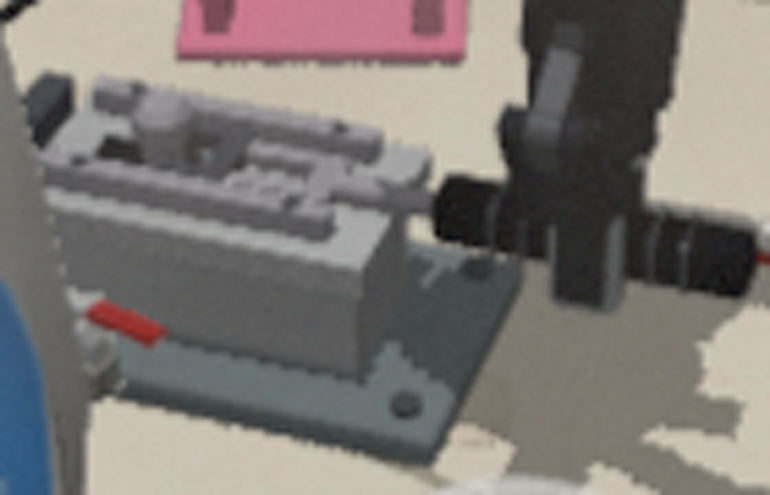

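View pics/top8.png

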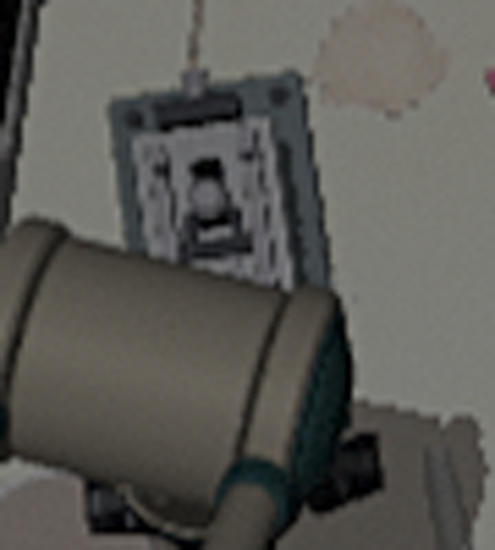

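Load is building (about 6 N) and the spindle is starting to yield. I continue in shorter bursts.

move_arm(rows=[[[0,0.7,0],0,5],[[0,1.4,0],0,5],[[0,2.0,0],0,5]])

```text
clock: 12.17
position: [0.4265, -0.0001, 0.0476]
ee_rot: [0.547, 0.44, 0.559, -0.442]
contact_force: [-7.5, -3.9, 2.9]
width: 0.0171
```

move_arm(rows=[[[0,0.7,0],0,5],[[0,1.4,0],0,5],[[0,2.0,0],0,5]])

```text
clock: 12.42
position: [0.4266, 0.0, 0.0476]
ee_rot: [0.546, 0.439, 0.56, -0.443]
contact_force: [-9.5, -4.2, 6.1]
width: 0.0169
```

Run:
```python
from h import *
stat()
```

```text
pred tip [-24.1   1.3] z 0.0649 Ftool [ -5.97 -10.25   1.93] yaw 0.2252 w 0.0169 t 12.42
```

Run:
```python
from h import *
s=manip.get_state();R=rot(s);print(R.round(4));p=s["position"]
g=p-R[:,0]*.0173; print("handle z",g[2],"tip z",(g+R[:,1]*.116)[2], "tip", loc(g+R[:,1]*.116),s["qpos"].round(4),s["moment"].round(3))
```

```text
[[-0.0185  0.9746  0.2231]
 [ 0.0078  0.2233 -0.9747]
 [-0.9998 -0.0162 -0.0117]]
handle z 0.06487514048191405 tip z 0.06299097064052835 tip [-23.8   1.1] [-0.1674  0.2619  2.0656  0.0062  0.8336  1.1741] [-0.581  0.812 -0.302]
```

The tool has pitched nose-down about 1°, so the fork tip is rubbing the deck (tip z≈63 mm, upward force 6 N). I ease off slightly and raise it before going on.

move_arm(rows=[[[-1,-0.7,0.3],0,5],[[-2,-1.5,0.6],0,5],[[-3,-2,1],0,5],[[-3,-2,1],0,5]])

```text
clock: 12.75
position: [0.4248, -0.0014, 0.0506]
ee_rot: [0.546, 0.439, 0.56, -0.443]
contact_force: [-3.0, 0.6, -1.8]
width: 0.0165
```

```bash
cat >> h.py <<'E'
def tip():
    s=manip.get_state();R=rot(s);p=s["position"];g=p-R[:,0]*.0173;t=g+R[:,1]*.116
    print("tip",loc(t),"z",t[2].round(4),"hz",g[2].round(4),"F",(R.T@s["contact_force"]).round(2),"pitch",R[2,1].round(4),"roll",R[2,2].round(4),"yaw",np.arctan2(R[1,1],R[0,1]).round(4),"t",round(s["clock"],2))
E
python3 - <<'E'
from h import *
tip();shot(9);tip()
E
```

```text
tip [-25.8   0.2] z 0.066 hz 0.0679 F [ 1.85 -2.71 -1.23] pitch -0.0164 roll -0.012 yaw 0.2253 t 12.75
tip [-25.9   0.2] z 0.0658 hz 0.0678 F [ 1.92 -2.89  1.1 ] pitch -0.0167 roll -0.012 yaw 0.2253 t 12.85
```

View pics/scene9.png

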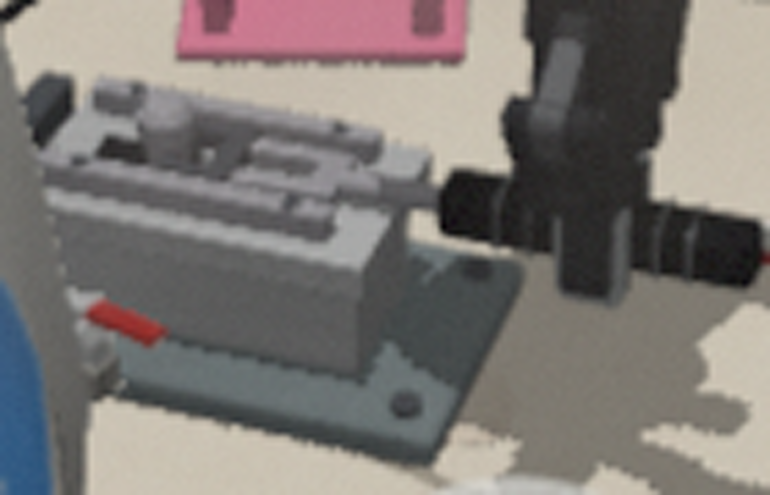

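Fork is clear of the deck again, at z 66 mm and 2.8 N. I resume pushing with a slight upward bias.

move_arm(rows=[[[0,0.8,0],0,5],[[-0.1,1.6,0],0,5],[[-0.2,2.4,0],0,5],[[-0.2,3.2,0],0,5]])

```text
clock: 13.18
position: [0.4267, -0.0006, 0.0503]
ee_rot: [0.545, 0.438, 0.561, -0.443]
contact_force: [-5.1, -2.1, -0.7]
width: 0.0171
```

Run:
```python
from h import *
tip()
```

```text
tip [-23.8   0.5] z 0.0654 hz 0.0676 F [ 0.81 -5.41  0.95] pitch -0.0193 roll -0.0126 yaw 0.2255 t 13.18
```

move_arm(rows=[[[-0.1,0.8,0],0,5],[[-0.2,1.6,0],0,5],[[-0.3,2.4,0],0,5],[[-0.4,3.2,0],0,5]])

```text
clock: 13.52
position: [0.428, 0.0, 0.0502]
ee_rot: [0.544, 0.437, 0.562, -0.444]
contact_force: [-6.5, -2.9, -1.1]
width: 0.017
```

Run:
```python
from h import *
tip()
```

```text
tip [-22.3   0.9] z 0.0648 hz 0.0675 F [ 1.22 -6.93  1.37] pitch -0.0232 roll -0.0133 yaw 0.2258 t 13.52
```

move_arm(rows=[[[-0.3,0.8,0.1],0,5],[[-0.5,1.6,0.2],0,5],[[-0.8,2.4,0.3],0,5],[[-1.0,3.2,0.4],0,5]])

```text
clock: 13.85
position: [0.4287, 0.0003, 0.0506]
ee_rot: [0.543, 0.436, 0.563, -0.445]
contact_force: [-6.7, -3.4, -0.6]
width: 0.0167
```

Run:
```python
from h import *
tip()
```

```text
tip [-21.5   0.9] z 0.0646 hz 0.0679 F [ 0.78 -7.27  1.86] pitch -0.0284 roll -0.0144 yaw 0.226 t 13.85
```

move_arm(rows=[[[-0.3,1.0,0.1],0,5],[[-0.6,2.0,0.2],0,5],[[-0.9,3.0,0.3],0,5],[[-1.2,4.0,0.4],0,5],[[-1.3,4.8,0.4],0,5]])

```text
clock: 14.27
position: [0.4302, 0.0008, 0.0511]
ee_rot: [0.541, 0.434, 0.565, -0.447]
contact_force: [-9.0, -4.6, -0.2]
width: 0.0169
```

Run:
```python
from h import *
tip();shot(10)
```

```text
tip [-19.9   1.1] z 0.0643 hz 0.0684 F [ 0.5  -9.79  2.51] pitch -0.0354 roll -0.0156 yaw 0.2264 t 14.27
```

View pics/scene10.png

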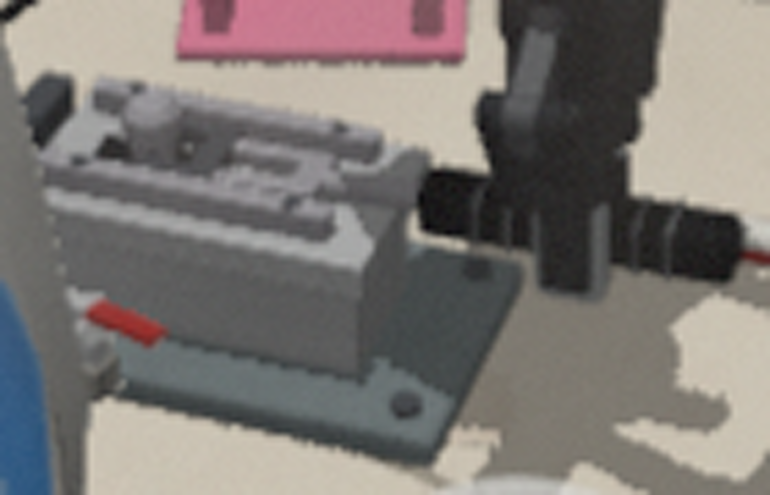

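View pics/top10.png

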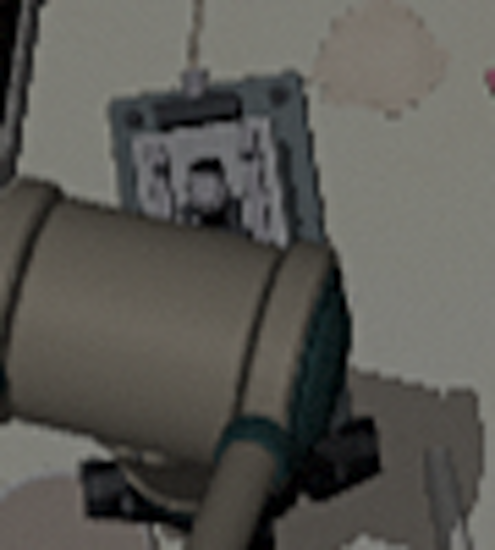

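Spindle has yielded about 6 mm, force 9.8 N, not snapped yet. I continue, lifting slightly to hold the tip height.

move_arm(rows=[[[-0.5,1.0,0.2],0,5],[[-1,2.0,0.4],0,5],[[-1.3,3.0,0.6],0,5],[[-1.6,4.0,0.7],0,5]])

```text
clock: 14.7
position: [0.4303, 0.0008, 0.0518]
ee_rot: [0.539, 0.432, 0.567, -0.448]
contact_force: [-10.3, -4.6, 1.3]
width: 0.0172
```

Run:
```python
from h import *
tip()
```

```text
tip [-19.6   1.1] z 0.0641 hz 0.0691 F [ -0.89 -11.13   2.11] pitch -0.0434 roll -0.0171 yaw 0.2269 t 14.7
```

move_arm(rows=[[[-0.5,1.4,0.2],0,5],[[-1,2.8,0.4],0,5],[[-1.3,4.2,0.6],0,5],[[-1.6,5.6,0.7],0,5]], force=100)

```text
clock: 15.03
position: [0.4317, 0.0011, 0.0525]
ee_rot: [0.537, 0.43, 0.57, -0.45]
contact_force: [-11.2, -4.2, 1.6]
width: 0.0167
```

Run:
```python
from h import *
tip()
```

```text
tip [-18.1   1.2] z 0.0637 hz 0.0698 F [ -1.02 -11.96   1.57] pitch -0.0522 roll -0.0186 yaw 0.2276 t 15.03
```

move_arm(rows=[[[-0.8,1.4,0.2],0,5],[[-1.5,2.8,0.3],0,5],[[-2,4.2,0.4],0,5],[[-2.4,5.6,0.4],0,5]])

```text
clock: 15.37
position: [0.4333, 0.0017, 0.054]
ee_rot: [0.534, 0.427, 0.572, -0.452]
contact_force: [-9.4, -4.3, 0.8]
width: 0.0163
```

Run:
```python
from h import *
tip();shot(11);tip()
```

```text
tip [-16.4   1.4] z 0.0642 hz 0.0712 F [ -0.2  -10.12   2.1 ] pitch -0.0606 roll -0.0199 yaw 0.228 t 15.37
tip [-13.4   1. ] z 0.0652 hz 0.0715 F [ 1.12 -0.15  0.25] pitch -0.0543 roll -0.0191 yaw 0.2275 t 15.47
```

View pics/scene11.png

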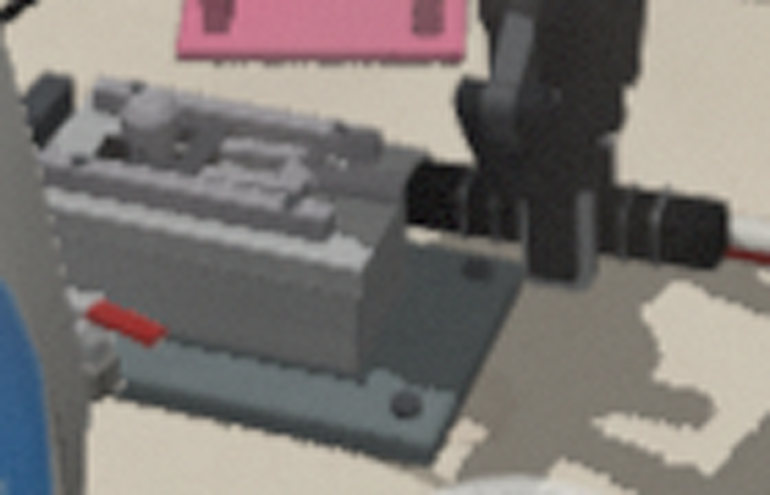

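The force dropped suddenly from about 12 to 0 N, so it has probably snapped. I stop pushing and take another look.

Run:
```python
from h import *
tip();shot(12);tip()
```

```text
tip [-13.4   1. ] z 0.0652 hz 0.0715 F [ 1.12 -0.15  0.25] pitch -0.0543 roll -0.0191 yaw 0.2275 t 15.47
tip [-12.9   0.9] z 0.0655 hz 0.0717 F [ 1.95 -4.91  0.74] pitch -0.0534 roll -0.0189 yaw 0.2277 t 15.57
```

View pics/scene12.png

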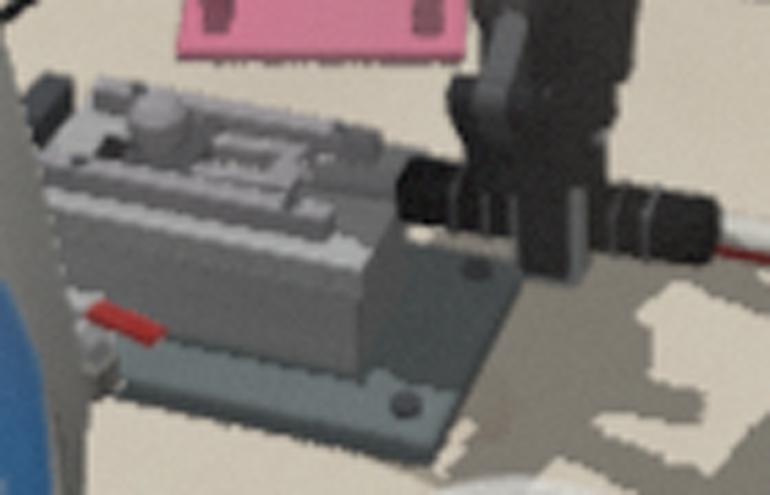

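View pics/top12.png

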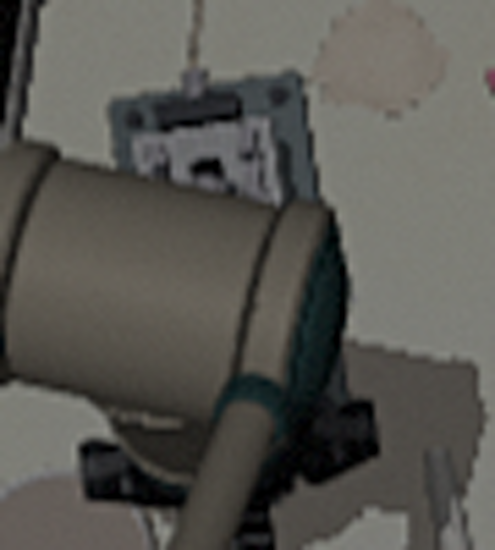

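Snapped: the spindle is coming back with the clip under its head, and the spring preload rests against the fork. I retract.

move_arm(rows=[[[0,-3,0],0,5],[[0,-7,0],0,5],[[0,-13,0],0,5],[[0,-20,0],0,5],[[0,-28,0],0,5],[[0,-36,0],0,5],[[0,-44,0],0,5],[[0,-52,0],0,5]])

```text
clock: 16.23
position: [0.3853, -0.0099, 0.0574]
ee_rot: [0.536, 0.429, 0.57, -0.451]
contact_force: [0.4, 0.1, -0.7]
width: 0.0163
```

Run:
```python
from h import *
tip();shot(13)
```

```text
tip [-65.7   0.7] z 0.0685 hz 0.0746 F [ 0.67  0.45 -0.  ] pitch -0.0532 roll -0.0188 yaw 0.2276 t 16.23
```

View pics/scene13.png

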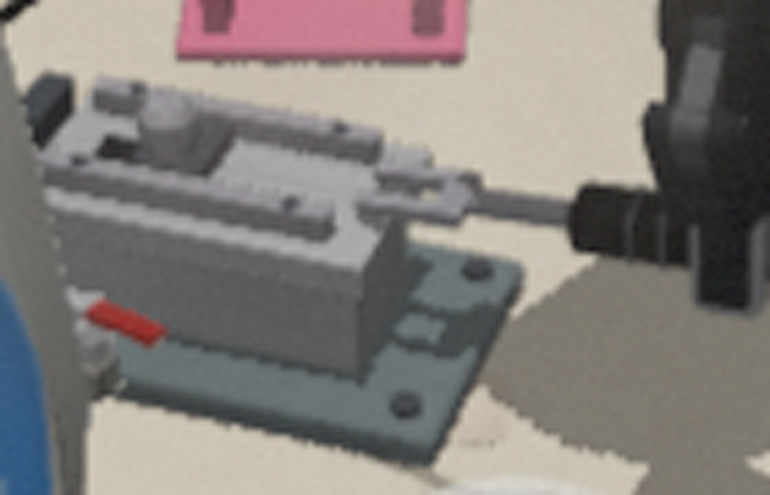

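View pics/top13.png

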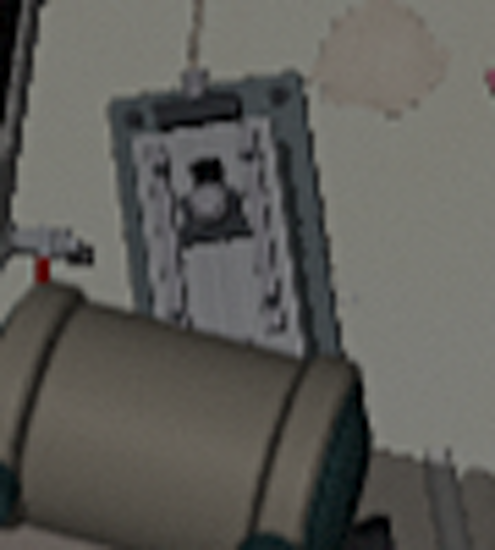

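The clip is seated round the spindle, and the spindle is back at rest (top crop: spindle (208,200), clip back edge (220,240), about 17 mm apart). I check for slip in the grip, then lift away.

Run:
```python
from h import *
S=lambda u,v:px((u,v),(190,220),5.5)
z=.0685
P=(unproj("scene",S(361,207),z)+unproj("scene",S(379,176),z))/2
print("img tip",loc(P)); tip()
```

```text
img tip [-70.5   6.8]
tip [-66.8   1.1] z 0.0681 hz 0.0745 F [1.07 0.66 0.44] pitch -0.055 roll -0.0195 yaw 0.2271 t 16.33
```

move_arm(rows=[[[0,-8,0],0,5],[[0,-18,0],0,5],[[0,-30,0],0,5],[[-5,-40,0],0,5],[[-20,-45,0],0,5],[[-40,-46,0],0,5],[[-60,-46,0],0,5],[[-70,-46,0],0,5]])

```text
clock: 17.0
position: [0.3436, -0.021, 0.1318]
ee_rot: [0.537, 0.43, 0.569, -0.451]
contact_force: [0.9, -0.1, -1.3]
width: 0.016
```

```bash
cat >> h.py <<'E'
def planh(H,yaw):
    "handle reference point to H (m)"
    s=manip.get_state();R=rot(s);g=s["position"]-R[:,0]*.0173
    f=np.array([np.cos(yaw),np.sin(yaw),0]);y=R.T@f;turn=np.arctan2(y[2],y[1])
    print("shift",(R.T@(np.array(H)-g)*1e3).round(1),"turn",round(turn,4),"g",g.round(4));print(R.round(3).tolist());tip()
E
python3 - <<'E'
from h import *
planh([.4884,-.2765,.13],.256)
E
```

```text
shift [  9.7  83.7 281.4] turn -0.0304 g [ 0.3446 -0.0211  0.1491]
[[-0.055, 0.973, 0.224], [0.006, 0.224, -0.974], [-0.998, -0.052, -0.018]]
tip [-108.9   -0.9] z 0.143 hz 0.1491 F [1.26 0.96 0.3 ] pitch -0.052 roll -0.018 yaw 0.2266 t 17.0
```

move_arm(rows=[[[0,4,14],-0.005,5],[[0,12,42],-0.01,5],[[2,22,75],-0.02,5],[[4,32,108],-0.03,5],[[6,43,142],-0.03,5],[[7,53,176],-0.03,5],[[8,63,210],-0.03,5],[[8,71,238],-0.03,5]])

```text
clock: 17.67
position: [0.4656, -0.2393, 0.1159]
ee_rot: [0.543, 0.422, 0.576, -0.442]
contact_force: [0.2, -0.3, -1.4]
width: 0.0159
```

move_arm(rows=[[[0,0,0],0,5],[[0,0,0],0,5],[[0,0,0],0,5]])

```text
clock: 17.92
position: [0.4642, -0.2387, 0.1157]
ee_rot: [0.542, 0.422, 0.576, -0.443]
contact_force: [-0.4, 0.6, -0.9]
width: 0.0165
```

Run:
```python
from h import *
planh([.4884,-.2765,.10],.256)
```

```text
shift [31.3 14.7 43. ] turn -0.0022 g [ 0.4652 -0.2388  0.133 ]
[[-0.056, 0.966, 0.251], [0.007, 0.252, -0.968], [-0.998, -0.053, -0.021]]
tip [ -39.7 -236.7] z 0.1268 hz 0.133 F [ 0.9  -0.16 -0.6 ] pitch -0.0528 roll -0.021 yaw 0.2549 t 17.92
```

move_arm(rows=[[[0,6,15],0,5],[[0,13,32],0,5],[[5,14.7,43],0,5],[[15,14.7,43],0,5],[[31,14.7,43],-0.001,5],[[31.3,14.7,43],-0.001,5],[[31.3,14.7,43],-0.001,5]])

```text
clock: 18.5
position: [0.4854, -0.2744, 0.0815]
ee_rot: [0.54, 0.422, 0.578, -0.442]
contact_force: [-1.1, -0.7, -0.6]
width: 0.0164
```

Run:
```python
from h import *
planh([.4884,-.2765,.055],.256)
shot(14,a=np.s_[165:275,290:380],b=np.s_[160:250,250:390])
planh([.4884,-.2765,.055],.256)
```

```text
shift [43.5  3.9  3.5] turn -0.0011 g [ 0.4864 -0.2746  0.0988]
[[-0.06, 0.966, 0.252], [0.01, 0.253, -0.967], [-0.998, -0.056, -0.025]]
tip [ -27.  -276.1] z 0.0923 hz 0.0988 F [ 0.68 -1.18  0.41] pitch -0.0557 roll -0.0249 yaw 0.2563 t 18.5
shift [45.1  2.6  1.8] turn -0.0009 g [ 0.488  -0.2758  0.1002]
[[-0.057, 0.966, 0.252], [0.007, 0.253, -0.967], [-0.998, -0.053, -0.022]]
tip [ -25.7 -277.6] z 0.0941 hz 0.1002 F [ 0.92 -0.09  0.55] pitch -0.0531 roll -0.0215 yaw 0.2563 t 18.6
```

View pics/scene14.png

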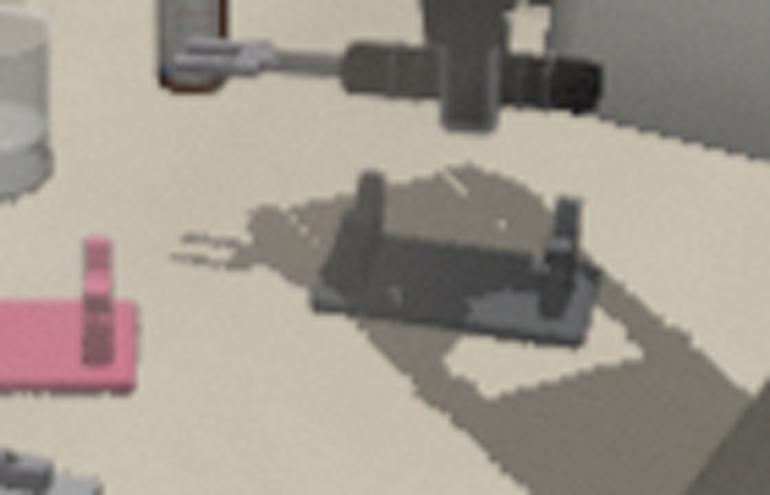

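View pics/top14.png

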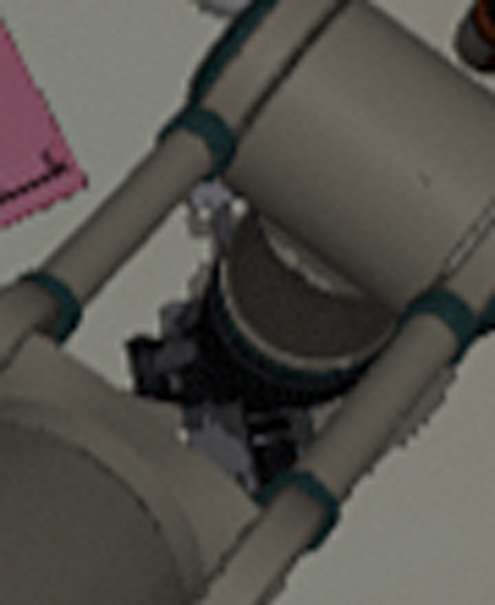

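Tool is above the rest, aligned with its earlier pose and about 3° nose-down. I lower it gently.

move_arm(rows=[[[8,2,1.5],-0.001,5],[[18,2.2,1.7],-0.001,5],[[28,2.4,1.8],-0.001,5],[[36,2.5,1.8],-0.001,5],[[42,2.6,1.8],-0.001,5],[[45,2.6,1.8],-0.001,5],[[45,2.6,1.8],-0.001,5]])

```text
clock: 19.18
position: [0.4868, -0.276, 0.0367]
ee_rot: [0.541, 0.422, 0.578, -0.442]
contact_force: [0.4, -0.8, -0.8]
width: 0.0161
```

Run:
```python
from h import *
planh([.4884,-.2765,.042],.256)
shot(15,a=np.s_[165:275,290:380],b=np.s_[160:250,250:390])
planh([.4884,-.2765,.042],.256)
```

```text
shift [11.9  1.2  0.8] turn 0.0 g [ 0.4878 -0.2761  0.054 ]
[[-0.059, 0.966, 0.253], [0.009, 0.254, -0.967], [-0.998, -0.054, -0.023]]
tip [ -26.  -277.8] z 0.0477 hz 0.054 F [0.73 0.19 0.89] pitch -0.0544 roll -0.0233 yaw 0.2573 t 19.18
shift [13.   0.6  0.1] turn 0.0001 g [ 0.4885 -0.2766  0.055 ]
[[-0.057, 0.966, 0.253], [0.007, 0.254, -0.967], [-0.998, -0.053, -0.022]]
tip [ -25.4 -278.5] z 0.0489 hz 0.055 F [ 1.    0.6  -0.67] pitch -0.0531 roll -0.0216 yaw 0.2572 t 19.28
```

View pics/scene15.png

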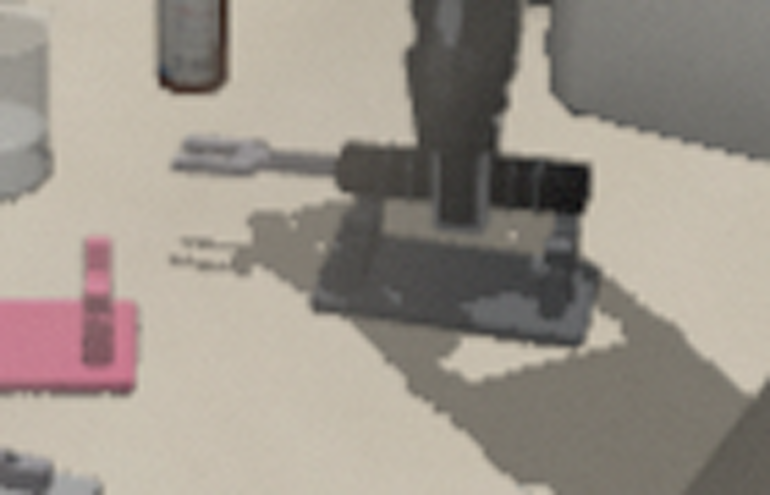

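Good alignment. I lower to contact.

move_arm(rows=[[[3,0.2,0],0,5],[[6,0.4,0],0,5],[[9,0.5,0],0,5],[[11,0.6,0],0,5],[[12,0.6,0],0,5],[[13,0.6,0],0,5],[[13,0.6,0],0,5]])

```text
clock: 19.87
position: [0.4873, -0.2762, 0.0246]
ee_rot: [0.542, 0.422, 0.577, -0.442]
contact_force: [0.2, 0.5, -1.0]
width: 0.0162
```

Run:
```python
from h import *
planh([.4884,-.2765,.040],.256)
```

```text
shift [1.9 0.2 0.2] turn 0.0001 g [ 0.4883 -0.2763  0.0419]
[[-0.057, 0.966, 0.253], [0.008, 0.254, -0.967], [-0.998, -0.053, -0.022]]
tip [ -25.5 -278.1] z 0.0357 hz 0.0419 F [ 0.97  0.34 -0.38] pitch -0.0531 roll -0.0217 yaw 0.2573 t 19.87
```

move_arm(rows=[[[0.6,0,0],0,5],[[1.2,0,0],0,5],[[1.8,0.1,0],0,5],[[2.4,0.1,0],0,5],[[3,0.1,0],0,5]])

```text
clock: 20.28
position: [0.4872, -0.2764, 0.0235]
ee_rot: [0.542, 0.421, 0.577, -0.442]
contact_force: [-4.1, 1.9, 14.4]
width: 0.0162
```

Run:
```python
from h import *
planh([.4884,-.2765,.039],.256)
```

```text
shift [1.7 0.3 0.1] turn 0.0004 g [ 0.4882 -0.2765  0.0407]
[[-0.056, 0.966, 0.254], [0.007, 0.254, -0.967], [-0.998, -0.053, -0.021]]
tip [ -25.6 -278.3] z 0.0346 hz 0.0407 F [-14.16  -4.2   -3.18] pitch -0.0528 roll -0.0209 yaw 0.2575 t 20.28
```

The front saddle carries the handle (14 N). I relax the grip to let the tool settle level, then open slowly.

move_arm(rows=[[[-0.4,0,0],0,12],[[-0.4,0,0],0,15],[[-0.4,0,0],0,17],[[-0.4,0,0],0,18.5],[[-0.4,0,0],0,20],[[-0.4,0,0],0,22],[[-0.4,0,0],0,24]], force=20)

```text
clock: 20.87
position: [0.4872, -0.2763, 0.0236]
ee_rot: [0.542, 0.421, 0.577, -0.442]
contact_force: [-0.5, 0.6, -0.2]
width: 0.0242
```

Run:
```python
from h import *
tip();print(manip.get_state()["width"])
shot(16,a=np.s_[165:275,290:380],b=np.s_[160:250,250:390])
```

```text
tip [ -25.7 -278.1] z 0.0347 hz 0.0409 F [ 0.23 -0.3  -0.7 ] pitch -0.0531 roll -0.0213 yaw 0.2575 t 20.87
0.024187241825983613
```

View pics/scene16.png

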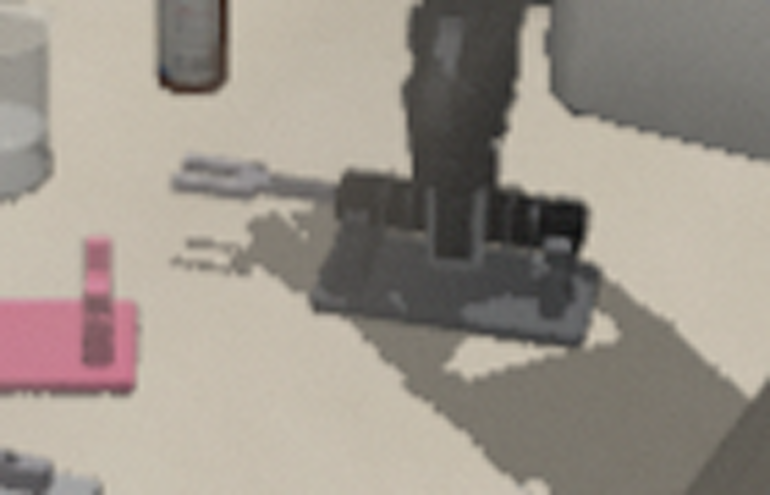

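The tool lies in the saddles. I open wider and rise clear.

move_arm(rows=[[[0,0,0],0,35],[[0,0,0],0,50],[[0,0,0],0,65],[[0,0,0],0,75],[[-4,-0.2,0],0,80],[[-15,-0.8,0],0,80],[[-30,-1.6,0],0,80],[[-50,-2.6,0],0,80]])

```text
clock: 21.63
position: [0.4869, -0.2769, 0.0741]
ee_rot: [0.542, 0.421, 0.578, -0.442]
contact_force: [0.2, -0.3, -0.9]
width: 0.0803
```

move_arm(rows=[[[-20,-1,0],0,80],[[-55,-3,0],0,80],[[-90,-5,0],0,80],[[-120,-10,0],0,80],[[-130,-40,-20],0,80],[[-130,-75,-40],0,80],[[-130,-110,-60],0,80],[[-130,-140,-80],0,80]])

```text
clock: 22.3
position: [0.337, -0.2355, 0.2145]
ee_rot: [0.542, 0.421, 0.578, -0.442]
contact_force: [-0.8, -0.2, -0.2]
width: 0.08
```

Run:
```python
from h import *
tip()
shot(17,a=np.s_[165:275,290:380],b=np.s_[160:250,250:390])
shot(18)
```

```text
tip [-163. -205.] z 0.2255 hz 0.2318 F [ 0.27 -0.85  0.01] pitch -0.0543 roll -0.0214 yaw 0.2579 t 22.3
```

View pics/scene17.png

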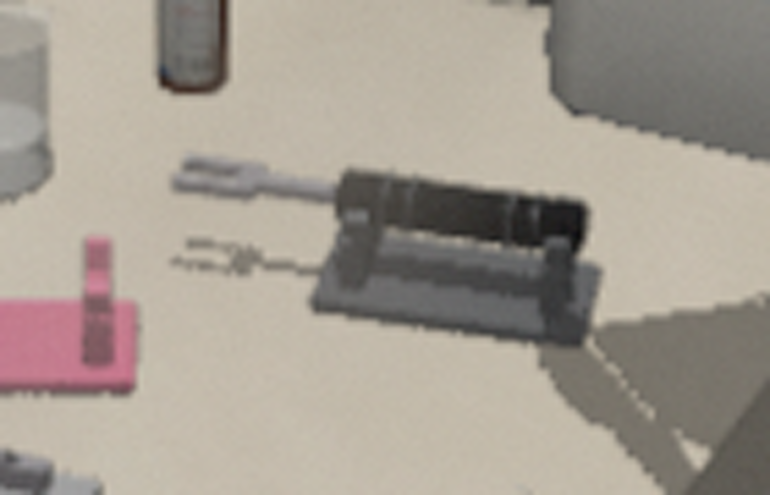

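View pics/top17.png

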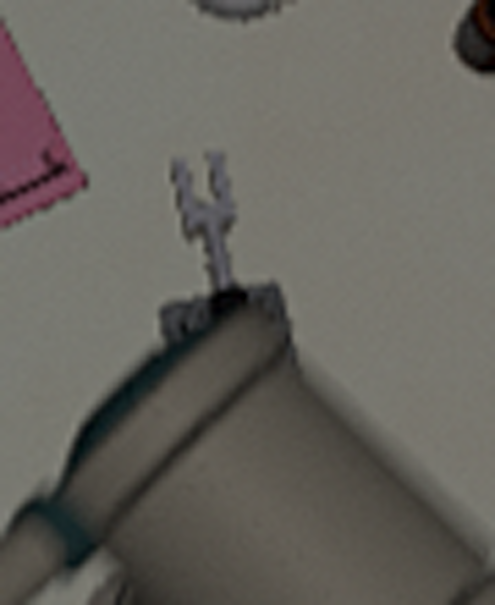

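View pics/top18.png

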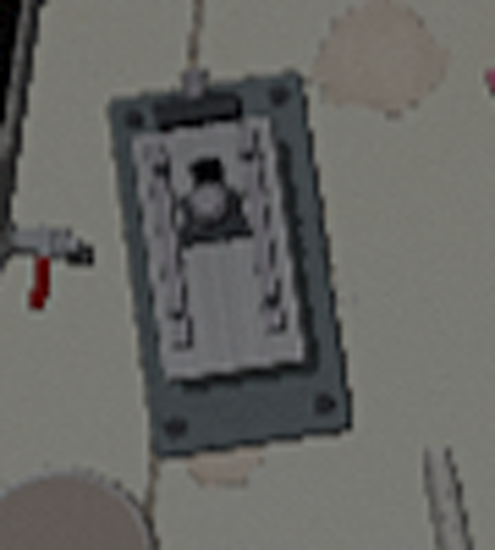

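View pics/scene18.png

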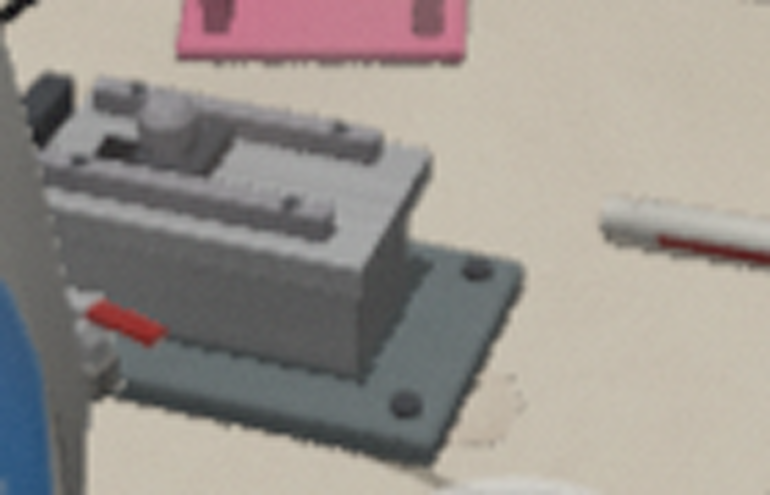

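The tool lies as before (prong tips within 1 px of the first picture), and the clip is seated on the spindle. I let the arm come to rest, then hand in.

move_arm(rows=[[[0,0,0],0,80],[[0,0,0],0,80],[[0,0,0],0,80],[[0,0,0],0,80]])

```text
clock: 22.83
position: [0.3397, -0.2366, 0.2145]
ee_rot: [0.543, 0.421, 0.577, -0.442]
contact_force: [-0.7, -0.1, -0.2]
width: 0.0796
```

Run:
```python
from h import *
tip();print(manip.sign_off())
```

```text
tip [-160.7 -206.8] z 0.2257 hz 0.2318 F [ 0.23 -0.66 -0.09] pitch -0.0525 roll -0.0204 yaw 0.2571 t 22.83
the job is handed in; nothing more can be done
None
```

The clip is snapped onto the spindle and the fork tool is back in the grey rest. I handed the job in at 22.8 s.

**Pushing:** I slid the clip slowly between the rails. The push climbed to about 12 N, then dropped suddenly to about 0, and I stopped there and backed off. Readings came only at the end of each short burst of moves, so the fork crept about 3.5 mm further after the snap, and the returning spindle then leaned on it with about 5 N.

**Last checks:**
- **Clip:** the final pictures show it seated round the spindle, with the spindle back at rest.
- **Tool:** it lies as before, with its prong tips within about 1 pixel of the first picture.
- **Gripper:** it is clear of everything and reads no load.

**What did not go as planned:**
- **Deck contact:** under load the tool pitched nose-down, about 1° at first and 3° by the snap. Early in the push the fork rubbed the deck with about 6 N, so I eased off, raised it and carried on.
- **Laying back:** because of that pitch, the handle met the front saddle first, at about 14 N. It settled level when I opened the grip.

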